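Press the stuck sleeve out of the bored block with the wide drift

ROBOT

A 7-joint arm with a two-finger parallel gripper is mounted at the origin on a cart in front of the work surface, level with it; the furniture and walls round the work are solid. World frame = base frame: x ahead of the robot, y to its left, z up, the work surface at z = 0. Lengths are in m, angles in rad, forces in N, time in s.
With the tool pointing down it reaches from about 0.35 to 0.9 m from the base axis. Payload 7.2 kg.
Tool frame: the origin (TCP) lies on the centre line of the jaws, within the pads' length; the fingertips stand r.tip_extent ahead of it and the grasp point (between the pads) is the TCP (r.tip_extent is the distance from the TCP to the fingertips, in m); z points along the fingers, y is the line along which they close (so a half turn about z gives the same grasp; the last joint's range is limited). The gripper opens to 85 mm and grips with 20 to 120 N. Pads are 22 mm wide; open, the fingers measure 114 mm over their backs; the gripper's body (76 mm by 85 mm) begins 54 mm behind the grasp point. The pads swing forward as they close: fully open they stand 13 mm farther back than shut.
Start: joints at [-1.253, 0.411, -0.013, 1.596, 0.006, 1.134, -0.082], TCP at [0.235, 0.579, 0.25] pointing down, gripper open.
Joint ranges: [-2.95, 2.95], [-0.29, 1.99], [-1.47, 1.44], [0.14, 2.54], [-1.03, 4.17], [0.13, 1.85], [-2.86, 2.86]. Speed limits (rad/s): [2.39, 2.39, 3.01, 3.01, 3.14, 3.14, 3.14].

INTERFACE

Orientations are given as a 3x3 rotation matrix whose columns are the frame's x, y, z axes.
In Python, from plant import r gives the robot as it stands. The module is installed in compiled form; this text tells all that it offers.
- The arm moves only by the tool carry_out, never from a script. Its argument "motion" is a list of rows, each an object of numbers: "tx", "ty", "tz": the shift along the tool's x, y, z as a fraction of full scale; "ax", "ay", "az": the turn, a rotation vector about the tool's x, y, z as a fraction of full scale; "grip": the closure, from -1 (fully open) to 1 (shut). In form: [{"tx": .., "ty": .., "tz": .., "ax": .., "ay": .., "az": .., "grip": ..}, ...]. A call has exactly 8 rows; each row is the pose to reach, as a shift and turn from the pose commanded when the call began, along the tool's axes at that moment, turning the shorter way round; what a row does not reach only later rows make up. Full scale, the value 1, is 20 cm for a shift and 180 degrees for a turn. A row lasts 1/8 s, in which the tool goes at most 62.5 mm and 10.7 degrees, less where a joint would pass 70% of its speed; a pose out of reach is approached as far as the arm can. A call with a number of a shift or a turn outside -1 to 1 is refused whole. A call with a gripper value outside its range is refused whole. The fingers move at their own pace and stop on an object; "squeeze" is the grip in N (left out, the last holds). Time passes only in rows, so rows that repeat a pose let the fingers close, or fill a call up. It gives the time, the measured TCP pose, the force, the opening and the grip force at its end, in the units of the state.
- r.state(): the state, without advancing time (a new reading comes with each control period).
- r.grab_frame(name): name is "side" or "top" or "wrist"; returns a dict with "frame" (400x640x3 uint8, red, green, blue), "vfov" (degrees; the focal length in pixels is half the picture's height over the tangent of half this angle, whatever the lens; pixels are square), "cx", "cy" (the principal point, pixels), "extrinsics" (4x4, takes a point from camera to world coordinates); the wrist camera has in their place "hand_eye" (4x4, takes a point from camera to tool coordinates, whose origin is the TCP and whose axes are the flange's). Camera axes: x right, y up, looking along -z (the intrinsics and any distortion apply to the point x, -y, -z); pixel columns grow to the right and rows downward; lengths in m; the calibration is good to about 2 mm. A picture is of the moment at which its call begins: read the wrist's pose just before it. There is no depth.
- r.finish_job(): hands the job in; it is judged then, once.
Trained networks look in a picture, given as the dict that the camera call returned (one of the last four; its "shot" number tells which), for a name from the list of things; names that differ only in an ending like _2 or _b are one class to them, and where a whole thing is asked for, a point or a joint stands for the part that bears it (a point fixed in the world has none). Each returns a list of dicts, best first, with "conf" (0 to 1); they miss things now and then, are a little off and sometimes report something else, mostly with a low value. They report only what shows in the picture. A call takes as long as a camera call. They do not tell look-alikes from the thing itself.
- r.boxes_of(picture, label): "xy" ([column, row] in pixels, amid what is visible of it).
- r.cut_out(picture, label): "mask" (400x640 bool, what is visible of it) and "xy" ([column, row] in pixels, amid what is visible of it).
The state is a dict: "t": time; "joints": joint angles; "joint_vel": joint speeds; "tau": joint torques, N m; "position": TCP position; "tool_rot": TCP orientation; "contact_force": force on the tool from outside, world axes, zero at the start; "moment": the same for the moment, N m; "gripper_width": finger opening in m; "finger_force": force on a finger pad.
Only numpy, scipy, OpenCV 4.12 (cv2) and the standard library are available. Lean on these libraries where they do the work, as an engineer would, in place of code of your own. Each camera call takes 0.05 s, during which the arm holds its last target. There are 200 camera calls.

TASK

A white plastic tube sleeve is stuck in the bore of the aluminium knock-out stand. Take the wide drift from the rack, put its nose into the bore from above and push steadily down (do not drop or hammer it in) until the sleeve comes out underneath and the drift's collar rests on the block; leave the drift standing there and the sleeve on the stand's base. Leave the thin drift, which would only slip through the sleeve, in the rack.

Things in the scene. Friction and masses are not known exactly. Their poses are not given: they have to be found in the camera images.
- drift_wide: Wide drift, loose, 0.12 kg: steel nose 22 mm in diameter, 66 mm long (last 4 mm tapering to an 18 mm flat end), steel collar 62 mm in diameter, 8 mm thick, upright black handle 28 mm in diameter, 62 mm long. Origin on the axis at the collar's underside, z up: tip at -66 mm, collar top +8, handle top +70. Starts upright in the rack. Fingertips may bear on the collar to push.
- drift_thin: Thin drift, loose: nose 8 mm, collar 40 mm, handle 20 mm in diameter; lengths and origin as on the wide one. Both hang nose down in 26 mm holes of one fixed open rack, collars on its top plate (60 x 200 mm, 80 mm above the bench); holes 110 mm apart along it, so the line between the drifts runs along the rack. Which hole has which drift varies.
- sleeve: White plastic tube, loose: 38 mm outside, 12 mm hole, 34 mm long, 0.04 kg. Origin at its centre, z along its axis. Starts upright in the stand's bore, upper end about 12 mm below the block's top, held by four sprung balls in the bore wall; gives way to a downward push of about 8 to 14 N, then slides with about 2 N, and falls onto the stand's base once past the balls.
- stand: Fixed stand: base plate 124 x 116 mm, 5 mm thick, lips 11 mm high front and back; on two cheeks an aluminium block 92 (x) x 112 (y) x 60 mm, underside 52 mm and top 112 mm above the bench; a vertical bore 40 mm in diameter right through its centre. Origin on the bore's axis at bench level, z up. With the wide drift's collar on the block its tip is 6 mm below the underside.
Mind the look-alikes: they are no part of the job. What is shaped like the drift_wide but purple is not meant.

How it is judged:
By the outcome, as a careful person would: the job done as asked, in the order asked, and still so for the second after the job is handed in, with the robot touching nothing.
It also fails if it takes over 46 s, if anything falls off the work surface, if the arm or the gripper's body presses on something with over 40 N, if the wrist force passes 120 N, or if a joint passes its speed limit or range.

## Working session

There is one attempt and no reset: what is moved stays moved. The work goes in short steps, Python scripts to look and compute and a tool call to move; the robot and the scene stay as the last step left them, time stands still between calls to the robot, and variables do not carry over. Pictures are saved under pics/ and viewed, at most 10 in all, crops included, and the job is handed in when it is done.

Besides the shell and the picture viewer there is one more tool, called after "Call:" by a JSON object that holds its "api" and its "payload". carry_out: Moves the arm, as the interface text tells. Its arguments: {"type":"object","properties":{"motion":{"type":"array","items":{"type":"object","properties":{"tx":{"type":"number","minimum":-1,"maximum":1},"ty":{"type":"number","minimum":-1,"maximum":1},"tz":{"type":"number","minimum":-1,"maximum":1},"ax":{"type":"number","minimum":-1,"maximum":1},"ay":{"type":"number","minimum":-1,"maximum":1},"az":{"type":"number","minimum":-1,"maximum":1},"grip":{"type":"number"}}}},"squeeze":{"type":"number"}},"required":["motion"]}

```bash
mkdir -p pics
cat > h.py <<'E'
import numpy as np, cv2
from plant import r
def f_of(p): return 200/np.tan(np.radians(p["vfov"])/2)
def save(p,n,crop=None,s=1):
    im=p["frame"][:,:,::-1]
    if crop: im=im[crop[1]:crop[3],crop[0]:crop[2]]
    cv2.imwrite("pics/"+n,cv2.resize(im,None,fx=s,fy=s,interpolation=cv2.INTER_CUBIC))
def E_of(p,st=None):
    if "extrinsics" in p: return np.array(p["extrinsics"])
    T=np.eye(4);T[:3,:3]=np.array(st["tool_rot"]).reshape(3,3);T[:3,3]=st["position"];return T@np.array(p["hand_eye"])
def ray(p,xy,st=None):
    f=f_of(p);E=E_of(p,st);d=np.array([(xy[0]-p["cx"])/f,-(xy[1]-p["cy"])/f,-1.]);return E[:3,3],E[:3,:3]@d
def at_z(p,xy,z,st=None):
    o,d=ray(p,xy,st);return o+d*(z-o[2])/d[2]
def proj(p,P,st=None):
    E=E_of(p,st);q=E[:3,:3].T@(np.array(P)-E[:3,3]);f=f_of(p);return np.array([p["cx"]+f*q[0]/-q[2],p["cy"]-f*q[1]/-q[2]])
def tri(rays):
    A=sum(np.eye(3)-np.outer(d,d)/(d@d) for o,d in rays);b=sum((np.eye(3)-np.outer(d,d)/(d@d))@o for o,d in rays);return np.linalg.solve(A,b)
E
python3 - <<'E'
from h import *
s=r.state();print({k:np.round(v,3) for k,v in s.items()},r.tip_extent)
ims=[]
for c in("top","side"):
    p=r.grab_frame(c);print(c,{k:(np.round(v,3) if k!='shot' else v) for k,v in p.items() if k!="frame"})
    for l in("drift_wide","drift_thin","sleeve","stand"):
        print(l,[(np.round(b["xy"]),round(b["conf"],2)) for b in r.boxes_of(p,l)])
    save(p,c+"0.png")
E
```

```text
{'t': np.float64(0.0), 'joints': array([-1.253,  0.412, -0.013,  1.597,  0.006,  1.134, -0.082]), 'joint_vel': array([-0.001, -0.   , -0.001,  0.001, -0.   ,  0.001, -0.   ]), 'tau': array([ 1.0000e-03, -6.0062e+01,  6.8300e-01, -2.9942e+01,  1.4000e-02,
        1.0000e-02, -0.0000e+00]), 'position': array([0.235, 0.579, 0.249]), 'tool_rot': array([[-0.927,  0.376, -0.001],
       [ 0.376,  0.927, -0.002],
       [-0.   , -0.002, -1.   ]]), 'contact_force': array([-0.34 ,  0.182,  0.633]), 'moment': array([ 0.043,  0.053, -0.017]), 'finger_force': np.float64(0.0), 'gripper_width': np.float64(0.086)} 0.019
top {'vfov': np.float64(52.912), 'cx': np.float64(319.172), 'cy': np.float64(202.502), 'extrinsics': array([[-0.021,  0.977, -0.21 ,  0.293],
       [-1.   , -0.02 ,  0.01 ,  0.079],
       [ 0.006,  0.21 ,  0.978,  0.915],
       [ 0.   ,  0.   ,  0.   ,  1.   ]]), 'shot': 1}
drift_wide [(array([304., 194.]), 0.72), (array([245., 251.]), 0.68), (array([196., 203.]), 0.66), (array([368., 197.]), 0.58)]
drift_thin [(array([250., 195.]), 0.77)]
sleeve [(array([440., 182.]), 0.47)]
stand [(array([433., 194.]), 0.83)]
side {'vfov': np.float64(55.978), 'cx': np.float64(312.855), 'cy': np.float64(199.083), 'extrinsics': array([[ 0.993,  0.085, -0.087,  0.366],
       [-0.121,  0.665, -0.737, -0.536],
       [-0.004,  0.742,  0.671,  0.644],
       [ 0.   ,  0.   ,  0.   ,  1.   ]]), 'shot': 2}
drift_wide [(array([344., 240.]), 0.93), (array([278., 166.]), 0.86), (array([340., 186.]), 0.85), (array([315., 137.]), 0.59)]
drift_thin [(array([324., 157.]), 0.6)]
sleeve []
stand [(array([366., 310.]), 0.62)]
```

View pics/top0.png

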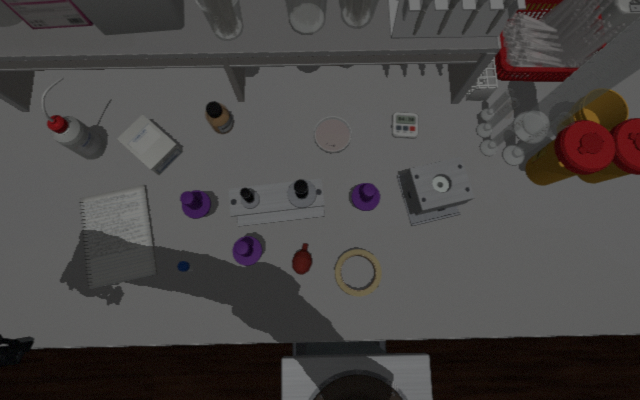

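View pics/side0.png

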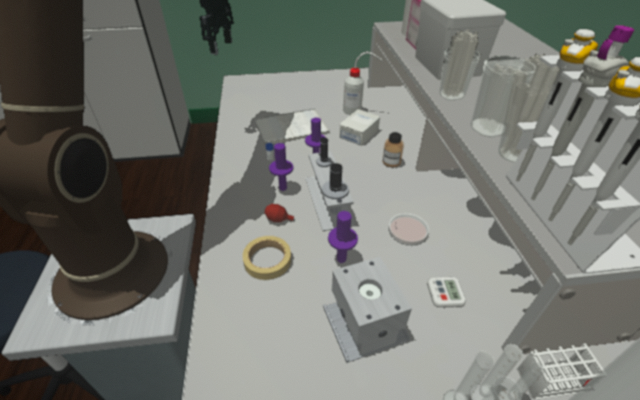

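Candidates in the top view are black-handled at (302,190) and (249,195) in the rack, and purple at (367,196), (247,250) and (196,203). The black one at (302,190) with the larger collar fits the wide drift. The stand is at (440,184). I'll confirm with one enlarged crop and fit the circles.

Run:
```python
from h import *
t=r.grab_frame("top");s=r.grab_frame("side")
a=cv2.resize(t["frame"][165:225,220:335,::-1],None,fx=5,fy=5,interpolation=cv2.INTER_CUBIC)[:, :400+175]
b=cv2.resize(s["frame"][125:225,300:360,::-1],None,fx=3,fy=3,interpolation=cv2.INTER_CUBIC)
c=np.zeros((300,575+180,3),np.uint8);c[:,:575]=a;c[:,575:]=b
d=cv2.resize(t["frame"][155:215,395:480,::-1],None,fx=5,fy=5,interpolation=cv2.INTER_CUBIC)
e=cv2.resize(s["frame"][255:355,325:410,::-1],None,fx=3,fy=3,interpolation=cv2.INTER_CUBIC)
g=np.zeros((300,755,3),np.uint8);g[:,:425]=d;g[:,425:680]=e
cv2.imwrite("pics/crop.png",np.vstack([c,g]))
```

```text
(no output)
```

View pics/crop.png

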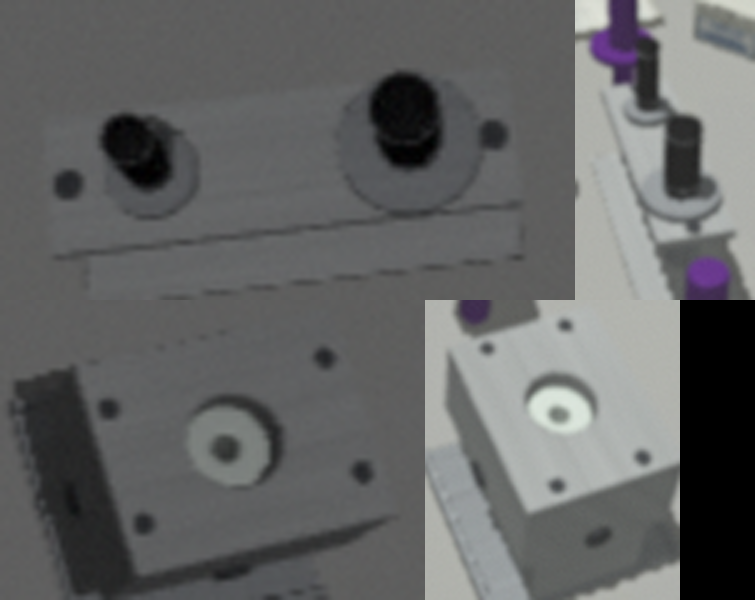

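The crop confirms the wide drift: top (302,194), black handle, large collar, at the rack end next to the stand. The thin drift sits at the other end, top (249,195). The white sleeve shows in the bore at top (441,184).

Run:
```python
from h import *
t=r.grab_frame("top");s=r.grab_frame("side")
for n,a,b,z in(("collar",(302,193.6),(336,188.7),.088),("htop",(301,185.6),(336.3,166.7),.15),("stand",(442,183.1),(371,289.7),.112)):
    print(n,at_z(t,a,z).round(4),at_z(s,b,z).round(4),tri([ray(t,a),ray(s,b)]).round(4))
q=lambda x,y:at_z(t,(395+x/5,155+y/5),.112)[:2]
h=[q(109,108),q(325,58),q(362,172),q(144,224)];print(np.round(h,4))
for a,b in((0,1),(3,2),(0,3),(1,2)):
    d=h[b]-h[a];print(np.linalg.norm(d).round(4),np.degrees(np.arctan2(d[1],d[0])).round(1))
for p in((229,204,.0),(325,200,0)):print(at_z(t,p[:2],.08).round(3))
for p in((367,190),(247,240),(196,198)):print("purple",at_z(t,p,.136).round(3))
print("thin",at_z(t,(220+152/5,165+172/5),.088).round(3), "tool yaw",r.state()["joints"][-1])
```

```text
collar [0.4903 0.106  0.088 ] [0.4944 0.1035 0.088 ] [0.493  0.1061 0.0852]
htop [0.4917 0.1057 0.15  ] [0.4929 0.1044 0.15  ] [0.4926 0.1058 0.1488]
stand [ 0.5011 -0.1847  0.112 ] [ 0.5035 -0.1867  0.112 ] [ 0.5028 -0.1855  0.1098]
[[ 0.516  -0.1335]
 [ 0.5359 -0.2254]
 [ 0.4866 -0.236 ]
 [ 0.4665 -0.1443]]
0.094 -77.8
0.0939 -77.6
0.0507 -167.7
0.0504 -167.8
[0.473 0.261 0.08 ]
[0.477 0.058 0.08 ]
purple [ 0.484 -0.025  0.136]
purple [0.388 0.212 0.136]
purple [0.474 0.315 0.136]
thin [0.48  0.215 0.088] tool yaw -0.08221156836306892
```

Call:
{"api": "carry_out", "payload": {"motion": [{"tx":-0.06,"ty":-0.05,"tz":0,"grip":-1},{"tx":-0.16,"ty":-0.13,"tz":0,"grip":-1},{"tx":-0.28,"ty":-0.23,"tz":0,"grip":-1},{"tx":-0.4,"ty":-0.33,"tz":0,"grip":-1},{"tx":-0.52,"ty":-0.43,"tz":0,"grip":-1},{"tx":-0.65,"ty":-0.53,"tz":0,"grip":-1},{"tx":-0.78,"ty":-0.64,"tz":0,"grip":-1},{"tx":-0.9,"ty":-0.74,"tz":0,"grip":-1}]}}

```text
invalid input at $.motion[0]: expected keys tx, ty, tz, ax, ay, az, grip
```

Call:
{"api": "carry_out", "payload": {"motion": [{"tx":-0.15,"ty":-0.12,"tz":0,"grip":-1},{"tx":-0.3,"ty":-0.25,"tz":0,"grip":-1},{"tx":-0.45,"ty":-0.37,"tz":0,"grip":-1},{"tx":-0.6,"ty":-0.5,"tz":0,"grip":-1},{"tx":-0.72,"ty":-0.59,"tz":0,"grip":-1},{"tx":-0.8,"ty":-0.66,"tz":0,"grip":-1},{"tx":-0.83,"ty":-0.68,"tz":0,"grip":-1},{"tx":-0.83,"ty":-0.68,"tz":0,"grip":-1}]}}

```text
invalid input at $.motion[0]: expected keys tx, ty, tz, ax, ay, az, grip
```

Call:
{"api": "carry_out", "payload": {"motion": [{"tx":-0.06,"ty":-0.05,"tz":0,"ax":0,"ay":0,"az":0,"grip":-1},{"tx":-0.16,"ty":-0.13,"tz":0,"ax":0,"ay":0,"az":0,"grip":-1},{"tx":-0.28,"ty":-0.23,"tz":0,"ax":0,"ay":0,"az":0,"grip":-1},{"tx":-0.4,"ty":-0.33,"tz":0,"ax":0,"ay":0,"az":0,"grip":-1},{"tx":-0.52,"ty":-0.43,"tz":0,"ax":0,"ay":0,"az":0,"grip":-1},{"tx":-0.65,"ty":-0.53,"tz":0,"ax":0,"ay":0,"az":0,"grip":-1},{"tx":-0.78,"ty":-0.64,"tz":0,"ax":0,"ay":0,"az":0,"grip":-1},{"tx":-0.9,"ty":-0.74,"tz":0,"ax":0,"ay":0,"az":0,"grip":-1}]}}

```text
t: 1.7
position: [0.3472, 0.3719, 0.2504]
tool_rot: [[-0.926, 0.377, 0.0], [0.377, 0.926, -0.0], [-0.0, 0.0, -1.0]]
contact_force: [0.4, 0.2, -0.4]
gripper_width: 0.085
finger_force: 0.0
```

Call:
{"api": "carry_out", "payload": {"motion": [{"tx":-0.15,"ty":-0.12,"tz":0,"ax":0,"ay":0,"az":0,"grip":-1},{"tx":-0.3,"ty":-0.25,"tz":0,"ax":0,"ay":0,"az":0,"grip":-1},{"tx":-0.45,"ty":-0.37,"tz":0,"ax":0,"ay":0,"az":0,"grip":-1},{"tx":-0.6,"ty":-0.5,"tz":0,"ax":0,"ay":0,"az":0,"grip":-1},{"tx":-0.72,"ty":-0.59,"tz":0,"ax":0,"ay":0,"az":0,"grip":-1},{"tx":-0.8,"ty":-0.66,"tz":0,"ax":0,"ay":0,"az":0,"grip":-1},{"tx":-0.83,"ty":-0.68,"tz":0,"ax":0,"ay":0,"az":0,"grip":-1},{"tx":-0.83,"ty":-0.68,"tz":0,"ax":0,"ay":0,"az":0,"grip":-1}]}}

```text
t: 2.7
position: [0.4488, 0.1855, 0.2504]
tool_rot: [[-0.926, 0.377, 0.0], [0.377, 0.926, 0.0], [0.0, 0.0, -1.0]]
contact_force: [-0.5, 0.1, -0.4]
gripper_width: 0.0857
finger_force: 0.0
```

```bash
cat > near.py <<'E'
from h import *
import sys
s=r.state();p=r.grab_frame("wrist");save(p,sys.argv[1])
print(np.round(s["position"],4),p["vfov"],np.round(p["hand_eye"],3).tolist())
for l in("drift_wide","stand","sleeve"):print(l,[(np.round(b["xy"]),round(b["conf"],2)) for b in r.boxes_of(p,l)])
for P in([.492,.1055,.088],[.492,.1055,.15],[.5025,-.1855,.112]):print(P,proj(p,P,s).round(1))
E
python3 near.py w1.png
```

```text
[0.4488 0.1855 0.2504] 69.77099141151959 [[-0.0, 0.962, 0.273, 0.07], [1.0, 0.0, 0.001, 0.0], [0.001, 0.273, -0.962, -0.124], [0.0, 0.0, 0.0, 1.0]]
drift_wide [(array([160., 274.]), 0.95), (array([327., 103.]), 0.84), (array([466., 157.]), 0.8), (array([266., 253.]), 0.74)]
stand [(array([ 61., 305.]), 0.91)]
sleeve [(array([ 35., 350.]), 0.52)]
[0.492, 0.1055, 0.088] [267.  253.7]
[0.492, 0.1055, 0.15] [254.5 285. ]
[0.5025, -0.1855, 0.112] [ 32.8 360. ]
```

View pics/w1.png

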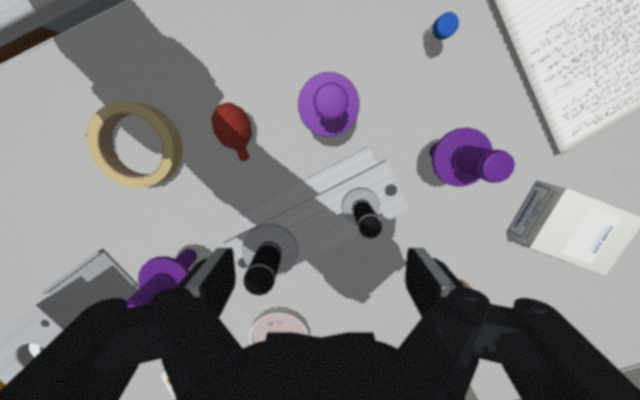

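The collar shows at (268,252), within about 2 px of the prediction, so the position holds. Next: move over it and descend around the handle.

Call:
{"api": "carry_out", "payload": {"motion": [{"tx":-0.12,"ty":-0.1,"tz":0,"ax":0,"ay":0,"az":0,"grip":-1},{"tx":-0.26,"ty":-0.21,"tz":0,"ax":0,"ay":0,"az":0,"grip":-1},{"tx":-0.35,"ty":-0.285,"tz":0.05,"ax":0,"ay":0,"az":0,"grip":-1},{"tx":-0.35,"ty":-0.285,"tz":0.2,"ax":0,"ay":0,"az":0,"grip":-1},{"tx":-0.35,"ty":-0.285,"tz":0.38,"ax":0,"ay":0,"az":0,"grip":-1},{"tx":-0.35,"ty":-0.285,"tz":0.55,"ax":0,"ay":0,"az":0,"grip":-1},{"tx":-0.35,"ty":-0.285,"tz":0.64,"ax":0,"ay":0,"az":0,"grip":-1},{"tx":-0.35,"ty":-0.285,"tz":0.655,"ax":0,"ay":0,"az":0,"grip":-1}]}}

```text
t: 3.9
position: [0.4914, 0.1071, 0.1181]
tool_rot: [[-0.927, 0.375, -0.002], [0.375, 0.927, -0.001], [0.002, -0.002, -1.0]]
contact_force: [-0.1, -0.5, 0.9]
gripper_width: 0.0853
finger_force: 0.0
```

Call:
{"api": "carry_out", "payload": {"motion": [{"tx":0,"ty":0,"tz":0,"ax":0,"ay":0,"az":0,"grip":0.2},{"tx":0,"ty":0,"tz":0,"ax":0,"ay":0,"az":0,"grip":0.4},{"tx":0,"ty":0,"tz":0,"ax":0,"ay":0,"az":0,"grip":1},{"tx":0,"ty":0,"tz":0,"ax":0,"ay":0,"az":0,"grip":1},{"tx":0,"ty":0,"tz":0,"ax":0,"ay":0,"az":0,"grip":1},{"tx":0,"ty":0,"tz":0,"ax":0,"ay":0,"az":0,"grip":1},{"tx":0,"ty":0,"tz":0,"ax":0,"ay":0,"az":0,"grip":1},{"tx":0,"ty":0,"tz":0,"ax":0,"ay":0,"az":0,"grip":1}], "squeeze": 70}}

```text
t: 4.9
position: [0.4929, 0.1068, 0.1202]
tool_rot: [[-0.927, 0.376, 0.001], [0.376, 0.927, 0.001], [-0.001, 0.001, -1.0]]
contact_force: [-0.6, 0.5, 5.7]
gripper_width: 0.0266
finger_force: 68.5
```

Call:
{"api": "carry_out", "payload": {"motion": [{"tx":0,"ty":0,"tz":-0.03,"ax":0,"ay":0,"az":0,"grip":1},{"tx":0,"ty":0,"tz":-0.1,"ax":0,"ay":0,"az":0,"grip":1},{"tx":0,"ty":0,"tz":-0.22,"ax":0,"ay":0,"az":0,"grip":1},{"tx":0,"ty":0,"tz":-0.36,"ax":0,"ay":0,"az":0,"grip":1},{"tx":0,"ty":0,"tz":-0.5,"ax":0,"ay":0,"az":0,"grip":1},{"tx":0,"ty":0,"tz":-0.62,"ax":0,"ay":0,"az":0,"grip":1},{"tx":0,"ty":0,"tz":-0.7,"ax":0,"ay":0,"az":0,"grip":1},{"tx":0,"ty":0,"tz":-0.72,"ax":0,"ay":0,"az":0,"grip":1}]}}

```text
t: 5.9
position: [0.4926, 0.1067, 0.2644]
tool_rot: [[-0.927, 0.376, 0.002], [0.376, 0.927, 0.001], [-0.001, 0.001, -1.0]]
contact_force: [-0.0, 0.1, -1.0]
gripper_width: 0.0265
finger_force: 68.9
```

```bash
python3 near.py w2.png
```

```text
[0.4926 0.1067 0.2644] 69.77099141151959 [[-0.0, 0.962, 0.273, 0.07], [1.0, 0.0, 0.001, 0.0], [0.001, 0.273, -0.962, -0.124], [0.0, 0.0, 0.0, 1.0]]
drift_wide [(array([207., 225.]), 0.96), (array([384.,  27.]), 0.86), (array([318., 251.]), 0.82), (array([527.,  85.]), 0.78)]
stand [(array([106., 274.]), 0.88)]
sleeve [(array([ 84., 292.]), 0.6)]
[0.492, 0.1055, 0.088] [318.4 187.8]
[0.492, 0.1055, 0.15] [318.1 204.1]
[0.5025, -0.1855, 0.112] [ 78.2 298. ]
```

View pics/w2.png

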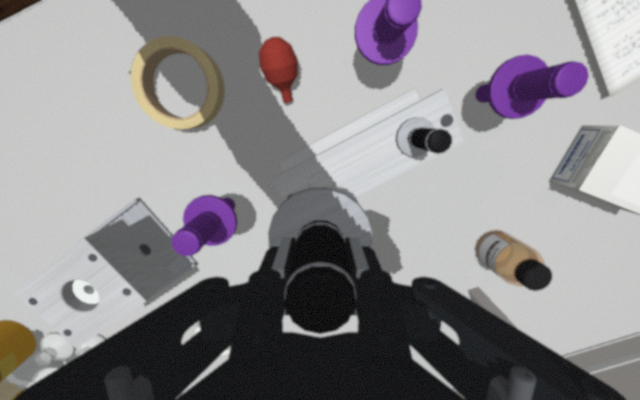

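The drift is gripped and hanging upright at (320,230). The bore is at about (81,293) as predicted. The purple drift at (210,222) stays below the path.

Call:
{"api": "carry_out", "payload": {"motion": [{"tx":0,"ty":0,"tz":-0.05,"ax":0,"ay":0,"az":0,"grip":1},{"tx":-0.02,"ty":-0.05,"tz":-0.1,"ax":0,"ay":0,"az":0,"grip":1},{"tx":-0.06,"ty":-0.13,"tz":-0.1,"ax":0,"ay":0,"az":0,"grip":1},{"tx":-0.11,"ty":-0.24,"tz":-0.1,"ax":0,"ay":0,"az":0,"grip":1},{"tx":-0.16,"ty":-0.36,"tz":-0.1,"ax":0,"ay":0,"az":0,"grip":1},{"tx":-0.21,"ty":-0.48,"tz":-0.1,"ax":0,"ay":0,"az":0,"grip":1},{"tx":-0.27,"ty":-0.6,"tz":-0.1,"ax":0,"ay":0,"az":0,"grip":1},{"tx":-0.32,"ty":-0.72,"tz":-0.1,"ax":0,"ay":0,"az":0,"grip":1}]}}

```text
t: 7.1
position: [0.4971, -0.0534, 0.2833]
tool_rot: [[-0.926, 0.378, 0.0], [0.378, 0.926, -0.0], [-0.0, -0.0, -1.0]]
contact_force: [-0.5, 1.5, -0.9]
gripper_width: 0.0265
finger_force: 68.9
```

Call:
{"api": "carry_out", "payload": {"motion": [{"tx":-0.05,"ty":-0.12,"tz":0,"ax":0,"ay":0,"az":0,"grip":1},{"tx":-0.1,"ty":-0.23,"tz":0,"ax":0,"ay":0,"az":0,"grip":1},{"tx":-0.15,"ty":-0.34,"tz":0,"ax":0,"ay":0,"az":0,"grip":1},{"tx":-0.2,"ty":-0.44,"tz":0,"ax":0,"ay":0,"az":0,"grip":1},{"tx":-0.24,"ty":-0.53,"tz":0,"ax":0,"ay":0,"az":0,"grip":1},{"tx":-0.265,"ty":-0.59,"tz":0,"ax":0,"ay":0,"az":0,"grip":1},{"tx":-0.275,"ty":-0.615,"tz":0,"ax":0,"ay":0,"az":0,"grip":1},{"tx":-0.275,"ty":-0.615,"tz":0,"ax":0,"ay":0,"az":0,"grip":1}]}}

```text
t: 8.1
position: [0.5019, -0.1857, 0.2832]
tool_rot: [[-0.926, 0.377, -0.0], [0.377, 0.926, 0.0], [0.0, 0.0, -1.0]]
contact_force: [-0.1, 0.1, -2.0]
gripper_width: 0.0266
finger_force: 68.9
```

Run:
```python
from h import *
s=r.state();print(np.round(s["position"],4),s["finger_force"],s["gripper_width"])
t=r.grab_frame("top");d=r.grab_frame("side");w=r.grab_frame("wrist")
save(w,"w3.png")
a=cv2.resize(d["frame"][180:360,280:460,::-1],(540,540),interpolation=cv2.INTER_CUBIC)
cv2.imwrite("pics/s3.png",a)
x,y,z=s["position"];oz=z-.040
for n,p in(("side",d),("wrist",w)):print(n,"tip",proj(p,[x,y,oz-.066],s),"collar",proj(p,[x,y,oz],s),"bore",proj(p,[.5025,-.1855,.112],s))
```

```text
[ 0.5019 -0.1857  0.2832] 68.87356281280518 0.026561906118851657
side tip [374.04326766 264.84525189] collar [378.86102022 236.07197146] bore [370.26088892 289.15266419]
wrist tip [319.83777476 207.28955702] collar [319.76473374 238.56334331] bore [320.24239967 189.7022496 ]
```

View pics/s3.png

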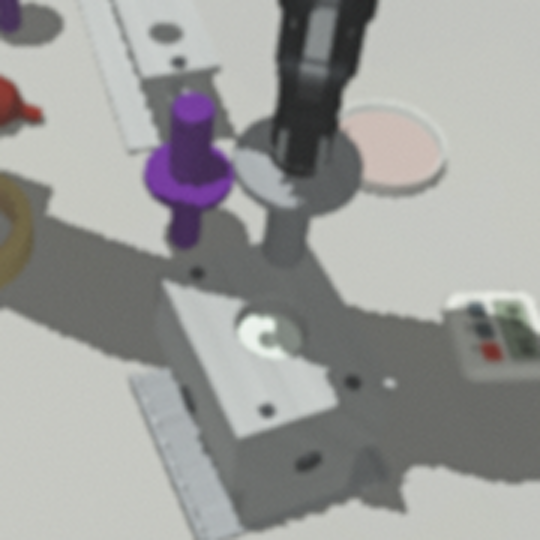

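View pics/w3.png

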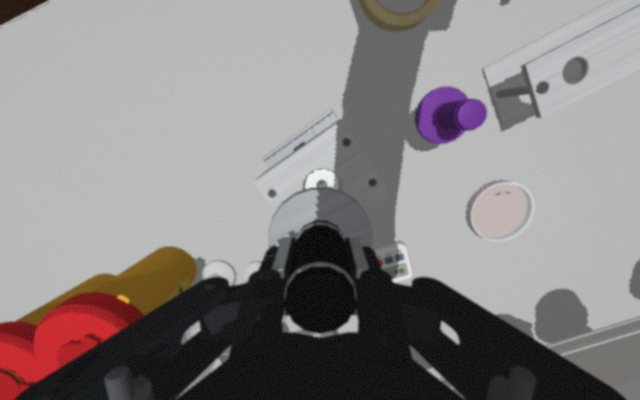

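The tip sits at side (375,266), directly over the bore at (370,291), matching predictions to 1–2 px. I'll lower into the bore.

Call:
{"api": "carry_out", "payload": {"motion": [{"tx":0,"ty":0,"tz":0.03,"ax":0,"ay":0,"az":0,"grip":1},{"tx":0,"ty":0,"tz":0.08,"ax":0,"ay":0,"az":0,"grip":1},{"tx":0,"ty":0,"tz":0.14,"ax":0,"ay":0,"az":0,"grip":1},{"tx":0,"ty":0,"tz":0.2,"ax":0,"ay":0,"az":0,"grip":1},{"tx":0,"ty":0,"tz":0.26,"ax":0,"ay":0,"az":0,"grip":1},{"tx":0,"ty":0,"tz":0.31,"ax":0,"ay":0,"az":0,"grip":1},{"tx":0,"ty":0,"tz":0.34,"ax":0,"ay":0,"az":0,"grip":1},{"tx":0,"ty":0,"tz":0.35,"ax":0,"ay":0,"az":0,"grip":1}]}}

```text
t: 9.25
position: [0.502, -0.1856, 0.2129]
tool_rot: [[-0.926, 0.376, -0.0], [0.376, 0.926, 0.0], [0.0, -0.0, -1.0]]
contact_force: [-0.2, 0.9, -0.7]
gripper_width: 0.0265
finger_force: 68.9
```

Run:
```python
from h import *
s=r.state();print(np.round(s["position"],4),s["contact_force"])
d=r.grab_frame("side")
cv2.imwrite("pics/s4.png",cv2.resize(d["frame"][220:360,300:440,::-1],(560,560),interpolation=cv2.INTER_CUBIC))
```

```text
[ 0.502  -0.1856  0.2129] [-0.20342827  0.8772749  -0.73038035]
```

View pics/s4.png

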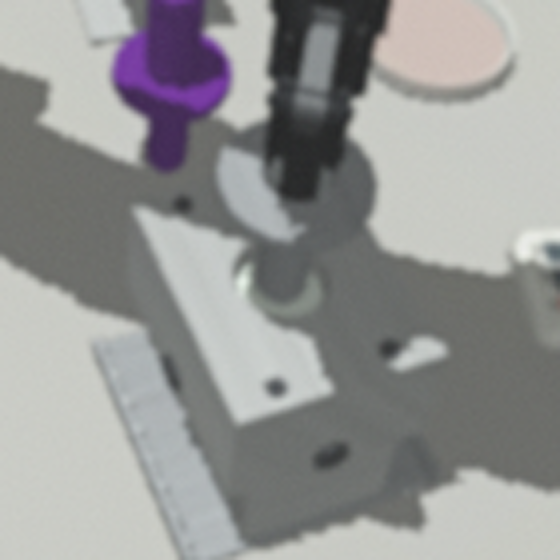

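The nose is in the bore at crop (282,285), nearly central. Now a slow, steady push.

Call:
{"api": "carry_out", "payload": {"motion": [{"tx":0,"ty":0,"tz":0.0125,"ax":0,"ay":0,"az":0,"grip":1},{"tx":0,"ty":0,"tz":0.025,"ax":0,"ay":0,"az":0,"grip":1},{"tx":0,"ty":0,"tz":0.0375,"ax":0,"ay":0,"az":0,"grip":1},{"tx":0,"ty":0,"tz":0.05,"ax":0,"ay":0,"az":0,"grip":1},{"tx":0,"ty":0,"tz":0.0625,"ax":0,"ay":0,"az":0,"grip":1},{"tx":0,"ty":0,"tz":0.075,"ax":0,"ay":0,"az":0,"grip":1},{"tx":0,"ty":0,"tz":0.0875,"ax":0,"ay":0,"az":0,"grip":1},{"tx":0,"ty":0,"tz":0.1,"ax":0,"ay":0,"az":0,"grip":1}]}}

```text
t: 10.3
position: [0.5024, -0.1857, 0.1934]
tool_rot: [[-0.927, 0.376, 0.001], [0.376, 0.927, -0.0], [-0.001, 0.0, -1.0]]
contact_force: [0.3, -0.7, 4.6]
gripper_width: 0.0263
finger_force: 69.6
```

Call:
{"api": "carry_out", "payload": {"motion": [{"tx":0,"ty":0,"tz":0.0125,"ax":0,"ay":0,"az":0,"grip":1},{"tx":0,"ty":0,"tz":0.025,"ax":0,"ay":0,"az":0,"grip":1},{"tx":0,"ty":0,"tz":0.0375,"ax":0,"ay":0,"az":0,"grip":1},{"tx":0,"ty":0,"tz":0.05,"ax":0,"ay":0,"az":0,"grip":1},{"tx":0,"ty":0,"tz":0.0625,"ax":0,"ay":0,"az":0,"grip":1},{"tx":0,"ty":0,"tz":0.075,"ax":0,"ay":0,"az":0,"grip":1},{"tx":0,"ty":0,"tz":0.0875,"ax":0,"ay":0,"az":0,"grip":1},{"tx":0,"ty":0,"tz":0.1,"ax":0,"ay":0,"az":0,"grip":1}]}}

```text
t: 11.3
position: [0.5021, -0.1855, 0.1731]
tool_rot: [[-0.927, 0.376, 0.0], [0.376, 0.927, 0.0], [-0.0, 0.0, -1.0]]
contact_force: [0.3, -0.2, 5.1]
gripper_width: 0.0265
finger_force: 69.6
```

Call:
{"api": "carry_out", "payload": {"motion": [{"tx":0,"ty":0,"tz":0.0125,"ax":0,"ay":0,"az":0,"grip":1},{"tx":0,"ty":0,"tz":0.025,"ax":0,"ay":0,"az":0,"grip":1},{"tx":0,"ty":0,"tz":0.0375,"ax":0,"ay":0,"az":0,"grip":1},{"tx":0,"ty":0,"tz":0.05,"ax":0,"ay":0,"az":0,"grip":1},{"tx":0,"ty":0,"tz":0.06,"ax":0,"ay":0,"az":0,"grip":1},{"tx":0,"ty":0,"tz":0.07,"ax":0,"ay":0,"az":0,"grip":1},{"tx":0,"ty":0,"tz":0.08,"ax":0,"ay":0,"az":0,"grip":1},{"tx":0,"ty":0,"tz":0.09,"ax":0,"ay":0,"az":0,"grip":1}]}}

```text
t: 12.3
position: [0.5021, -0.1856, 0.1552]
tool_rot: [[-0.927, 0.376, 0.0], [0.376, 0.927, 0.0], [-0.0, 0.0, -1.0]]
contact_force: [-0.4, 0.2, -1.1]
gripper_width: 0.0263
finger_force: 69.3
```

Call:
{"api": "carry_out", "payload": {"motion": [{"tx":0,"ty":0,"tz":0.003,"ax":0,"ay":0,"az":0,"grip":1},{"tx":0,"ty":0,"tz":0.006,"ax":0,"ay":0,"az":0,"grip":1},{"tx":0,"ty":0,"tz":0.008,"ax":0,"ay":0,"az":0,"grip":1},{"tx":0,"ty":0,"tz":0.01,"ax":0,"ay":0,"az":0,"grip":1},{"tx":0,"ty":0,"tz":0.012,"ax":0,"ay":0,"az":0,"grip":1},{"tx":0,"ty":0,"tz":0.014,"ax":0,"ay":0,"az":0,"grip":1},{"tx":0,"ty":0,"tz":0.015,"ax":0,"ay":0,"az":0,"grip":1},{"tx":0,"ty":0,"tz":0.015,"ax":0,"ay":0,"az":0,"grip":1}]}}

```text
t: 13.3
position: [0.5021, -0.1856, 0.1523]
tool_rot: [[-0.927, 0.376, 0.0], [0.376, 0.927, 0.0], [-0.0, 0.0, -1.0]]
contact_force: [-0.8, -0.1, -0.7]
gripper_width: 0.0267
finger_force: 69.3
```

Call:
{"api": "carry_out", "payload": {"motion": [{"tx":0,"ty":0,"tz":0.001,"ax":0,"ay":0,"az":0,"grip":1},{"tx":0,"ty":0,"tz":0.002,"ax":0,"ay":0,"az":0,"grip":1},{"tx":0,"ty":0,"tz":0.003,"ax":0,"ay":0,"az":0,"grip":1},{"tx":0,"ty":0,"tz":0.004,"ax":0,"ay":0,"az":0,"grip":1},{"tx":0,"ty":0,"tz":0.005,"ax":0,"ay":0,"az":0,"grip":1},{"tx":0,"ty":0,"tz":0.006,"ax":0,"ay":0,"az":0,"grip":1},{"tx":0,"ty":0,"tz":0.007,"ax":0,"ay":0,"az":0,"grip":1},{"tx":0,"ty":0,"tz":0.007,"ax":0,"ay":0,"az":0,"grip":1}]}}

```text
t: 14.3
position: [0.5021, -0.1856, 0.1522]
tool_rot: [[-0.926, 0.376, 0.001], [0.376, 0.926, 0.001], [-0.0, 0.001, -1.0]]
contact_force: [-5.2, 2.3, 15.3]
gripper_width: 0.0264
finger_force: 70.2
```

Run:
```python
from h import *
s=r.state();print(np.round(s["position"],4),s["contact_force"])
d=r.grab_frame("side")
cv2.imwrite("pics/s5.png",cv2.resize(d["frame"][220:360,300:440,::-1],(560,560),interpolation=cv2.INTER_CUBIC))
```

```text
[ 0.5021 -0.1856  0.1522] [-5.20955112  2.32157413 15.30930888]
```

View pics/s5.png

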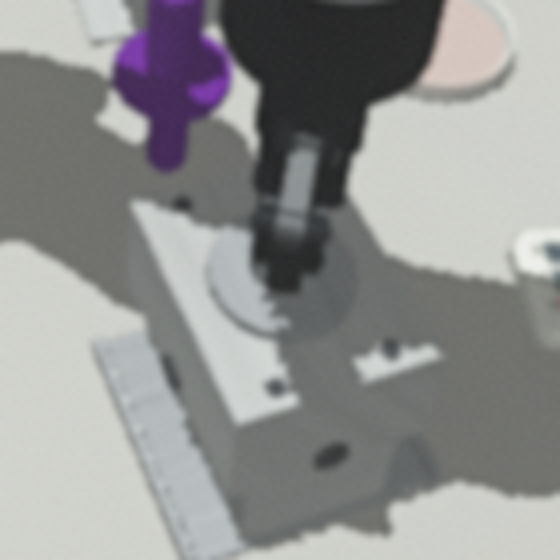

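Collar sits on the block (15 N contact). I'll ease the preload, open and retreat upward.

Call:
{"api": "carry_out", "payload": {"motion": [{"tx":0,"ty":0,"tz":-0.005,"ax":0,"ay":0,"az":0,"grip":1},{"tx":0,"ty":0,"tz":-0.005,"ax":0,"ay":0,"az":0,"grip":0.2},{"tx":0,"ty":0,"tz":-0.005,"ax":0,"ay":0,"az":0,"grip":0},{"tx":0,"ty":0,"tz":-0.005,"ax":0,"ay":0,"az":0,"grip":-0.5},{"tx":0,"ty":0,"tz":-0.005,"ax":0,"ay":0,"az":0,"grip":-1},{"tx":0,"ty":0,"tz":-0.005,"ax":0,"ay":0,"az":0,"grip":-1},{"tx":0,"ty":0,"tz":-0.005,"ax":0,"ay":0,"az":0,"grip":-1},{"tx":0,"ty":0,"tz":-0.005,"ax":0,"ay":0,"az":0,"grip":-1}], "squeeze": 20}}

```text
t: 15.35
position: [0.5021, -0.1856, 0.1519]
tool_rot: [[-0.926, 0.376, 0.0], [0.376, 0.926, 0.0], [-0.0, 0.0, -1.0]]
contact_force: [1.5, 0.3, 0.3]
gripper_width: 0.0855
finger_force: 0.0
```

Call:
{"api": "carry_out", "payload": {"motion": [{"tx":0,"ty":0,"tz":-0.03,"ax":0,"ay":0,"az":0,"grip":-1},{"tx":0,"ty":0,"tz":-0.1,"ax":0,"ay":0,"az":0,"grip":-1},{"tx":0,"ty":0,"tz":-0.22,"ax":0,"ay":0,"az":0,"grip":-1},{"tx":0,"ty":0,"tz":-0.36,"ax":0,"ay":0,"az":0,"grip":-1},{"tx":0,"ty":0,"tz":-0.5,"ax":0,"ay":0,"az":0,"grip":-1},{"tx":0,"ty":0,"tz":-0.6,"ax":0,"ay":0,"az":0,"grip":-1},{"tx":0,"ty":0,"tz":-0.65,"ax":0,"ay":0,"az":0,"grip":-1},{"tx":0,"ty":0,"tz":-0.65,"ax":0,"ay":0,"az":0,"grip":-1}]}}

```text
t: 16.35
position: [0.5023, -0.1857, 0.2826]
tool_rot: [[-0.927, 0.376, 0.002], [0.376, 0.927, -0.0], [-0.001, 0.001, -1.0]]
contact_force: [-0.1, 0.1, -0.7]
gripper_width: 0.0853
finger_force: 0.0
```

Run:
```python
from h import *
s=r.state();print(np.round(s["position"],4),s["contact_force"],s["gripper_width"])
d=r.grab_frame("side");w=r.grab_frame("wrist")
for n,p in(("side",d),("wrist",w)):
  print(n,"sleeve",[(np.round(b["xy"]),round(b["conf"],2)) for b in r.boxes_of(p,"sleeve")])
a=cv2.resize(d["frame"][220:360,300:440,::-1],(400,400),interpolation=cv2.INTER_CUBIC)
b=cv2.resize(w["frame"][60:320,190:450,::-1],(400,400),interpolation=cv2.INTER_CUBIC)
cv2.imwrite("pics/f.png",np.hstack([a,b]))
```

```text
[ 0.5023 -0.1857  0.2826] [-0.0655374   0.10203899 -0.71828898] 0.08531760836227337
side sleeve []
wrist sleeve [(array([318., 156.]), 0.47)]
```

View pics/f.png

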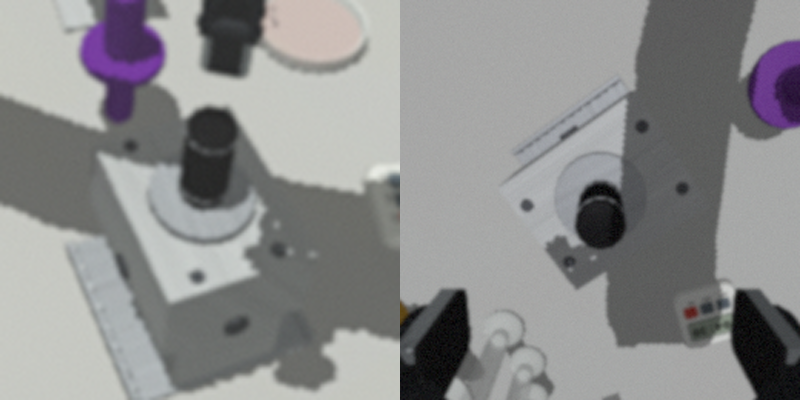

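The drift stands flat with its collar on the block, centred on the bolt holes at (605,195). With the tip 6 mm below the underside, the sleeve must be fully out of the bore, and the push force dropped to zero as it left. No white tube shows outside the stand.

```bash
python3 -c "
from plant import r
print(r.finish_job())"
```

```text
the job is handed in; nothing more can be done
None
```

The job is handed in at about 16 s: the wide drift stands with its collar on the block and the thin drift was left in the rack; the sleeve has been pushed out of the bore, but I inferred that it lies on the base from the drift's depth and the drop in push force, and did not see it there.

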